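# Match the loose hinge leaf to the jamb leaf and hold it for the pin

### The arm

A 7-joint arm with a two-finger parallel gripper is mounted at the origin on the work surface. World frame = base frame: x ahead of the robot, y to its left, z up, the work surface at z = 0. Lengths are in m, angles in rad, forces in N, time in s.
With the tool pointing down it reaches from about 0.4 to 0.9 m from the base axis. Payload 5.5 kg.
Tool frame: the origin (TCP) lies at the very end of the fingers, on their centre line; the grasp point (between the pads) lies 19 mm behind it (r.grip_point_offset is the distance from the TCP to the grasp point, in m); z points along the fingers, y is the line along which they close (so a half turn about z gives the same grasp; the last joint's range is limited). The gripper opens to 85 mm and grips with 20 to 120 N. Pads are 22 mm wide; open, the fingers measure 114 mm over their backs; the gripper's body (76 mm by 85 mm) begins 54 mm behind the grasp point. The pads swing forward as they close: fully open they stand 13 mm farther back than shut.
Start: joints at [-0.852, 0.501, -0.427, 1.55, 0.221, 1.138, -0.21], TCP at [0.286, 0.584, 0.231] pointing down, gripper open.
Joint ranges: [-2.88, 2.88], [-0.31, 2.03], [-1.54, 1.56], [0.2, 2.42], [-1.41, 4.55], [0.19, 2.02], [-2.57, 2.57]. Speed limits (rad/s): [2.57, 2.57, 3.14, 3.14, 3.14, 3.14, 3.14].

### API

Orientations are given as a unit quaternion [x, y, z, w].
In Python, from station import r gives the robot as it stands.
- The arm moves only by the tool step_arm, never from a script. Its argument "rows" is a list of rows, each a list of 7 numbers: the shift along the tool's x, y, z in cm, then the turn, a rotation vector about the tool's x, y, z in degrees, then the opening, from 0 (shut) to 1 (fully open). In form: [[tx, ty, tz, ax, ay, az, grip], ...]. A call has 1 to 20 rows; each row shifts and turns the commanded pose from where the row before left it, along the tool's axes as they then stand; what a row does not reach is not made up. A row lasts 1/12 s, in which the tool goes at most 41.7 mm and 7.16 degrees, less where a joint would pass 70% of its speed; a pose out of reach is approached as far as the arm can. A call with a gripper value outside its range is refused whole. The fingers move at their own pace and stop on an object; the grip force is fixed at half the most. Time passes only in rows, so rows that do not move let the fingers close. It gives the time, the measured TCP pose, the force, the opening and the grip force at its end, in the units of the state.
- r.get_obs(): the state, without advancing time (a new reading comes with each control period).
- r.capture(name): name is "side" or "top"; returns a dict with "color" (400x640x3 uint8, red, green, blue), "fx", "fy", "cx", "cy" (pixels), "position" and "rotation" of the camera in the world. Camera axes: x right, y up, looking along -z (the intrinsics and any distortion apply to the point x, -y, -z); pixel columns grow to the right and rows downward; lengths in m; the calibration is good to about 2 mm. A picture is of the moment at which its call begins. There is no depth.
- r.job_done(): hands the job in; it is judged then, once.
The state is a dict: "clock": time; "joints": joint angles; "qd": joint speeds; "joint_torque": joint torques, N m; "tool_pos": TCP position; "tcp_rot": TCP orientation; "force": force on the tool from outside, world axes, zero at the start; "moment": the same for the moment, N m; "grip_width": finger opening in m; "grip_force": force on a finger pad.
Only numpy, scipy, OpenCV 4.12 (cv2) and the standard library are available. Lean on these libraries where they do the work, as an engineer would, in place of code of your own. Each camera call takes 0.05 s, during which the arm holds its last target. There are 200 camera calls.

### The job

The wooden jamb block carries one half of a heavy hinge, and two loose hinge leaves stand in the rack: take out the one whose knuckle fits between the jamb's two knuckles and, keeping it upright, lower it gently into that gap until all the knuckle holes lie on one line, so that the hinge pin could be pushed straight through. Finish while still holding it there, still and in line, with the gripper carrying its weight rather than the jamb. Leave the other leaf standing in the rack and the pin, its tray, the jar and the screwdriver where they are.

Things in the scene. Friction and masses are not known exactly. Their poses are not given: they have to be found in the camera images.
- jamb: Fixed wooden block 70 x 130 x 60 mm (x, y, z) under a 6 mm steel leaf; origin: centre of its underside. Two steel knuckles (28 mm outside, 14 mm bore, 26 mm long) stand out beyond its -x face, axis along its y, 15 mm off that face, with a 30 mm gap between (y -15 to +15 mm) open above, below and to -x. Stands at the robot's left or right.
- jamb_axis (a point): Point on the jamb knuckles' axis in the middle of the gap, 60 mm above the bench, 50 mm to -x of the block's origin. Axes as the block's: y along the knuckle axis, z up. A leaf is in line when its origin is here and its y is parallel to this y (either way round).
- leaf_short: Loose steel leaf, about 0.4 kg, SHORT knuckle 24 mm long: fits the jamb's gap. Origin: middle of the knuckle (28 mm outside, 14 mm bore, axis along y). Plate 8 mm thick (x), 80 mm wide (y), 20 to 95 mm above the axis (z), on a neck as wide as the knuckle; in line it clears the jamb's knuckles by 6 mm. In the rack its axis is 30 mm above the bench, its top edge 125 mm.
- leaf_long: The other loose leaf, alike but with a LONG knuckle, 46 mm: it does not fit the jamb's gap. Leave it in the rack.
- rack: Fixed wooden rack 70 x 222 mm (x, y), origin: centre of its underside. Holds both leaves upright in one plane, knuckle axes along its y, centred at y = +57.5 and -57.5 mm (either leaf in either place). Slotted posts hold the outer 12 mm of each plate up to 85 mm above the bench, 1.5 mm play; elsewhere the plate is free. Leaves lift straight up, out of the slots after 35 mm.
- tray: Small open wooden tray, 70 x 130 x 22 mm, origin at the centre of its underside. Leave alone.
- pin: Hinge pin lying in the tray, 9 mm diameter, 96 mm long, origin 45 mm from its headless end. Leave alone.
- jar: Small glass jar, 60 mm diameter and 60 mm tall, origin at the centre of its underside. Leave alone.
- driver: Screwdriver 160 mm long lying on the bench, handle to its -x. Leave alone.
Not all that is in view belongs to the job. Leave any green look-alike of the leaf_short alone. Of the things that look like the rack, take the one that is farthest from the robot's base at the start.

How it is judged:
By the outcome, as a careful person would: the job done as asked, in the order asked, and still so for the second after the job is handed in, while the arm keeps its last pose, push and grip.
It also fails if it takes over 48 s, if anything falls off the work surface, if the arm or the gripper's body presses on something with over 40 N, if the wrist force passes 120 N, or if a joint passes its speed limit or range.

## Working session

There is one attempt and no reset: what is moved stays moved. The work goes in short steps, Python scripts to look and compute and a tool call to move; the robot and the scene stay as the last step left them, time stands still between calls to the robot, and variables do not carry over. Pictures are saved under pics/ and viewed, at most 10 in all, crops included, and the job is handed in when it is done.

Besides the shell and the picture viewer there is one more tool, called after "Call:" by a JSON object that holds its "name" and its "arguments". step_arm: Moves the arm, as the interface text tells. Its arguments: {"type":"object","properties":{"rows":{"type":"array","items":{"type":"array","items":{"type":"number"}}}},"required":["rows"]}

```bash
mkdir -p pics; python3 - <<'E'
from station import r
import cv2,pickle
for n in("side","top"):
    c=r.capture(n); cv2.imwrite(f"pics/{n}0.png",c["color"][:,:,::-1]); pickle.dump(c,open(f"{n}0.pkl","wb"))
    print(n,{k:v for k,v in c.items() if k!="color"})
print(r.get_obs())
E
```

```text
side {'fx': 363.14973711172007, 'fy': 363.14973711172007, 'cx': 319.34868600365974, 'cy': 202.269886253122, 'position': array([ 0.01082821, -0.51038745,  0.63380291]), 'rotation': array([ 0.40977987, -0.1549483 , -0.29393412,  0.84951411])}
top {'fx': 441.31303176665625, 'fy': 441.31303176665625, 'cx': 324.63912053744207, 'cy': 195.35174482628994, 'position': array([0.36905621, 0.01995034, 1.3909725 ]), 'rotation': array([ 0.02245129, -0.02880675, -0.701758  ,  0.71147862])}
{'clock': 0.1, 'joints': array([-0.85179385,  0.50178352, -0.42680339,  1.5512868 ,  0.22078925,
        1.1383177 , -0.21029555]), 'qd': array([-0.00049945, -0.00235198,  0.00029267, -0.00091504,  0.00065842,
       -0.0004446 ,  0.00089711]), 'joint_torque': array([-1.09819084e-02, -5.70810127e+01, -5.83857849e+00, -2.81747800e+01,
        1.05358724e-02,  5.56434432e-03, -1.51049545e-05]), 'tool_pos': array([0.28588949, 0.58308188, 0.23036866]), 'tcp_rot': array([ 2.25917371e-01,  9.74146077e-01, -8.40487400e-04, -2.35682936e-04]), 'force': array([ 1.46730104,  0.1414486 , -0.063026  ]), 'moment': array([ 0.00379006, -0.04503027,  0.00728465]), 'grip_force': 0.0, 'grip_width': 0.08525246228066716}
```

View pics/side0.png

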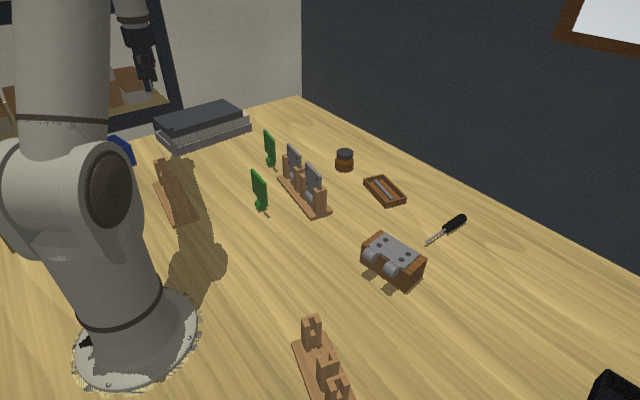

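View pics/top0.png

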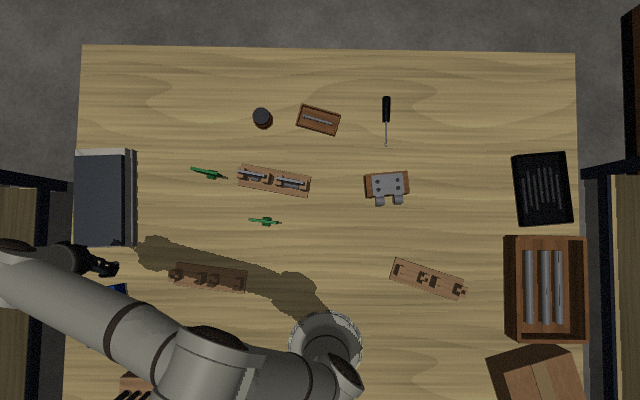

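Side view: the occupied rack is at about (305,185), with two grey leaves at (293,160) and (314,180), green look-alikes at (269,150) and (259,190), empty racks at (175,190) and (325,365), and the jamb at (393,258). Top view: the occupied rack is at (274,180) and is the farthest of the three (the others are at (208,277) and (428,278)). The leaves are at about (257,175) and (291,183), the green ones at (209,173) and (265,221), the jamb at (386,187).

Candidates for leaf_short: grey top (257,175), grey top (291,183), and green (209,173) and (265,221), which are excluded. I'll check in a close crop which one has the short knuckle.

```bash
python3 - <<'E'
import cv2,numpy as np
s=cv2.imread("pics/side0.png");t=cv2.imread("pics/top0.png")
f=lambda a,w,h:cv2.resize(a,(w,h),interpolation=cv2.INTER_CUBIC)
a=f(s[138:222,270:336],468,596)   # x7.09
b=np.vstack([f(t[155:205,235:318],332,200),f(t[165:210,360:415],332,272),np.zeros((124,332,3),np.uint8)])
cv2.imwrite("pics/crop0.png",np.hstack([a,b]))
E
```

```text
(no output)
```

View pics/crop0.png

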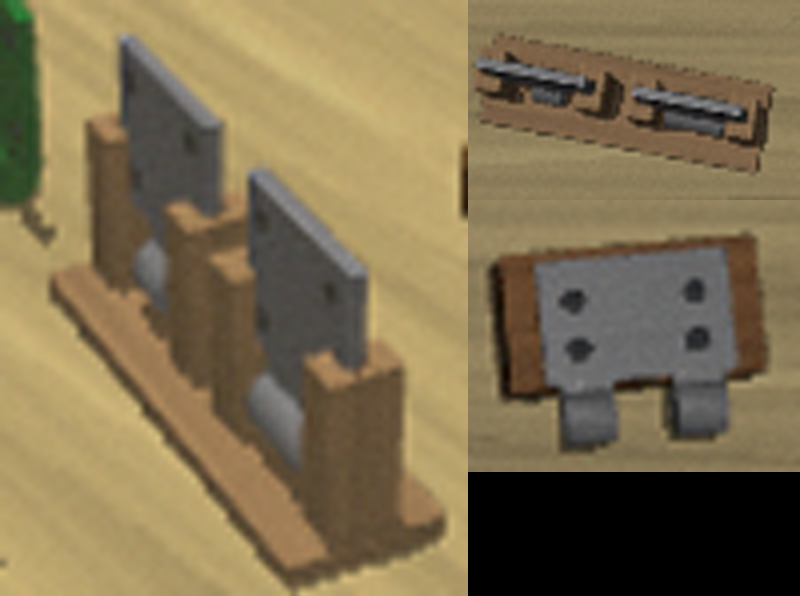

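The leaf nearer +y (top (252,174), side (293,160)) has the short knuckle, and the right-hand one is long. Next I measure.

```bash
cat > h.py <<'E'
import numpy as np,cv2,pickle
from scipy.spatial.transform import Rotation as R
def ray(c,uv):
    u,v=uv; d=np.array([(u-c["cx"])/c["fx"],-(v-c["cy"])/c["fy"],-1.]); return c["position"],R.from_quat(c["rotation"]).apply(d)
def onz(c,uv,z):
    p,d=ray(c,uv); return p+d*(z-p[2])/d[2]
def tri(c1,u1,c2,u2):
    p,d=ray(c1,u1);q,e=ray(c2,u2);d=d/np.linalg.norm(d);e=e/np.linalg.norm(e)
    s=np.linalg.lstsq(np.c_[d,-e],q-p,rcond=None)[0];a,b=p+s[0]*d,q+s[1]*e
    return (a+b)/2,np.linalg.norm(a-b)
def proj(c,P):
    x=R.from_quat(c["rotation"]).inv().apply(np.asarray(P)-c["position"]); return c["cx"]+c["fx"]*x[...,0]/-x[...,2],c["cy"]-c["fy"]*x[...,1]/-x[...,2]
def grey(c,box,smax=50,vmin=60,vmax=255):
    x0,y0,x1,y1=box;h=cv2.cvtColor(c["color"],cv2.COLOR_RGB2HSV)[y0:y1,x0:x1]
    return ((h[...,1]<smax)&(h[...,2]>vmin)&(h[...,2]<vmax)).astype(np.uint8)
def blobs(m,box,amin=6):
    o=[];n,l,st,ce=cv2.connectedComponentsWithStats(m)
    for i in range(1,n):
        if st[i,4]>=amin:
            ys,xs=np.nonzero(l==i);pts=np.c_[xs+box[0],ys+box[1]].astype(np.float32);o.append(pts)
    return o
S=lambda n:pickle.load(open(n,"rb"))
E
python3 - <<'E'
from h import *
t,s=S("top0.pkl"),S("side0.pkl")
for n,c,box in(("Tleaves",t,(232,160,315,200)),("Tjamb",t,(360,165,415,210)),("Sleaves",s,(280,138,332,215)),("Sjamb",s,(355,225,432,295))):
    m=grey(c,box)
    for p in blobs(m,box,12):
        print(n,len(p),p.mean(0).round(1),cv2.boxPoints(cv2.minAreaRect(p)).round(1).tolist())
    if n[0]=="T":
        for i,row in enumerate(m): print(i+box[1],''.join('.#'[k] for k in row))
E
```

```text
Tleaves 77 [250.4 172.4] [[236.60000610351562, 171.1999969482422], [237.10000610351562, 168.5], [264.1000061035156, 173.5], [263.6000061035156, 176.3000030517578]]
Tleaves 22 [254.  178.6] [[251.0, 177.0], [257.0, 177.0], [257.0, 180.0], [251.0, 180.0]]
Tleaves 80 [289.4 179.7] [[275.70001220703125, 178.6999969482422], [276.20001220703125, 175.8000030517578], [303.20001220703125, 180.6999969482422], [302.70001220703125, 183.60000610351562]]
Tleaves 43 [290.8 185.3] [[283.5, 184.89999389648438], [284.20001220703125, 182.10000610351562], [298.1000061035156, 185.5], [297.3999938964844, 188.39999389648438]]
160 ...................................................................................
161 ...................................................................................
162 ...................................................................................
163 ...................................................................................
164 ...................................................................................
165 .............................................
[... 5667 characters left out ...]
....................................
207 .......................................................
208 .......................................................
209 .......................................................
Sleaves 274 [292.8 159.2] [[287.0, 143.0], [300.0, 143.0], [300.0, 181.0], [287.0, 181.0]]
Sleaves 386 [311.4 180.4] [[305.0, 203.0], [305.0, 162.0], [321.0, 162.0], [321.0, 203.0]]
Sjamb 1326 [390.  253.6] [[359.5, 255.5], [379.79998779296875, 226.0], [419.8999938964844, 253.60000610351562], [399.70001220703125, 283.1000061035156]]
Sjamb 18 [428.  239.9] [[424.3999938964844, 241.1999969482422], [430.6000061035156, 236.5], [432.0, 238.3000030517578], [425.70001220703125, 243.0]]
```

```bash
python3 - <<'E'
from h import *
np.set_printoptions(precision=4,suppress=True)
t,s=S("top0.pkl"),S("side0.pkl")
print("leaf A",tri(t,(236.7,169.3),s,(287,143)),"leaf B",tri(t,(264.5,174.8),s,(300.4,155.6)))
print("long A",tri(t,(275.7,176.6),s,(305,162)),"B",tri(t,(303.5,182),s,(321,177)))
for box in((232,160,315,177),):
    p=blobs(grey(t,box),box,60)[0]
    w=np.array([onz(t,q,.125) for q in p]);vx,vy,x0,y0=cv2.fitLine(w[:,:2].astype(np.float32),cv2.DIST_L2,0,.001,.001).ravel()
    print("leaf line",np.degrees(np.arctan2(-vx,-vy)),w.mean(0),"x",w[:,0].min(),w[:,0].max(),"y",w[:,1].min(),w[:,1].max())
box=(232,160,315,200)
for p in blobs(grey(t,box),box,12): print("blob",onz(t,p.mean(0),.125),onz(t,p.mean(0),.04))
# rack base via wood mask
h=cv2.cvtColor(t["color"],cv2.COLOR_RGB2HSV)
x0,y0=228,155;sub=h[y0:205,x0:320]; print("table hsv",h[150,200],h[215,330],"rack",h[190,270],h[168,245])
m=((sub[...,0]<15)).astype(np.uint8); 
P=max(blobs(m,(x0,y0)),key=len); b=cv2.boxPoints(cv2.minAreaRect(P)); print("rack px",b,[onz(t,q,.008)[:2] for q in b],"c",onz(t,b.mean(0),.01))
# jamb
g=grey(t,(360,165,415,210))
L=[];Rr=[]
for r_ in range(177,193):
    c=np.nonzero(g[r_-165])[0]+360; L.append(onz(t,(c.min()-.5,r_),.066)[:2]);Rr.append(onz(t,(c.max()+.5,r_),.066)[:2])
for e in(L,Rr):
    e=np.array(e);k=np.polyfit(e[:,0],e[:,1],1);print("plate edge slope deg",np.degrees(np.arctan(k[0])),"y at .37",np.polyval(k,.37))
T=[]
for c in range(373,403):
    q=np.nonzero(g[:,c-360])[0]+165; T.append(onz(t,(c,q.min()-.5),.066)[:2])
T=np.array(T);k=np.polyfit(T[:,1],T[:,0],1);print("far edge angle",np.degrees(np.arctan(-k[0])),T.mean(0),k)
for u in((384.5,199),(394.5,199)):print("gap edges",onz(t,u,.074))
for u in((380,204.4),(398.8,202.5)):print("front",onz(t,u,.06))
E
```

```text
leaf A (array([0.5319, 0.2656, 0.1205]), np.float64(0.0036635197572553236)) leaf B (array([0.5179, 0.1839, 0.1224]), np.float64(0.0009756817832725404))
long A (array([0.5122, 0.1527, 0.1196]), np.float64(0.004238708971116769)) B (array([0.4989, 0.071 , 0.1209]), np.float64(0.0008882489095504424))
leaf line -170.25742 [0.5243 0.2242 0.125 ] x 0.5144471291509839 0.5337405568635467 y 0.1848031483432086 0.2628862868018181
blob [0.5243 0.2242 0.125 ] [0.5347 0.2379 0.04  ]
blob [0.5065 0.2134 0.125 ] [0.5157 0.2264 0.04  ]
blob [0.5048 0.1113 0.125 ] [0.5139 0.1174 0.04  ]
blob [0.4887 0.107  0.125 ] [0.4967 0.1129 0.04  ]
table hsv [ 20  94 147] [ 22  91 131] rack [ 14 106 130] [ 15 117  70]
rack px [[259. 184.]
 [265. 178.]
 [271. 184.]
 [265. 190.]] [array([0.5025, 0.215 ]), array([0.5217, 0.1966]), array([0.503 , 0.1773]), array([0.4838, 0.1957])] c [0.5025 0.1959 0.01  ]
plate edge slope deg 3.933522724945929 y at .37 -0.1411004015298572
plate edge slope deg 5.313828242404972 y at .37 -0.2400114334471902
far edge angle 5.5586616886305436 [ 0.5339 -0.1806] [-0.0973  0.5164]
gap edges [ 0.4564 -0.1706  0.074 ]
gap edges [ 0.4568 -0.2006  0.074 ]
front [ 0.4407 -0.1591  0.06  ]
front [ 0.4473 -0.216   0.06  ]
```

```bash
cat >> h.py <<'E'
def delta(o,pos,ang):
    """tool-frame shift (cm, at present attitude) and turn (deg) to reach pos with tool y at ang deg in world, pointing down"""
    a=np.radians(ang);y=np.array([np.cos(a),np.sin(a),0]);z=np.array([0,0,-1.]);x=np.cross(y,z)
    T=R.from_matrix(np.c_[x,y,z]);C=R.from_quat(o["tcp_rot"])
    return (100*C.inv().apply(np.asarray(pos)-o["tool_pos"])).round(2),np.degrees((C.inv()*T).as_rotvec()).round(2)
E
python3 - <<'E'
from h import *
from station import r
print(delta(r.get_obs(),[.5243,.2242,.25],-9.7))
E
```

```text
(array([-37.2 , -21.73,  -1.93]), array([-9.000e-02,  6.000e-02,  7.359e+01]))
```

Call:
{"name": "step_arm", "arguments": {"rows": [[-2.2,-1.3,-0.12,0,0,0,1],[-2.2,-1.3,-0.12,0,0,0,1],[-2.2,-1.3,-0.12,0,0,0,1],[-2.2,-1.3,-0.12,0,0,0,1],[-2.2,-1.3,-0.12,0,0,0,1],[-2.2,-1.3,-0.12,0,0,0,1],[-2.2,-1.3,-0.12,0,0,0,1],[-2.2,-1.3,-0.12,0,0,0,1],[-2.2,-1.3,-0.12,0,0,0,1],[-2.2,-1.3,-0.12,0,0,0,1],[-2.2,-1.3,-0.12,0,0,0,1],[-2.2,-1.3,-0.12,0,0,0,1],[-2.2,-1.3,-0.12,0,0,0,1],[-2.2,-1.3,-0.12,0,0,0,1],[-2.2,-1.3,-0.12,0,0,0,1],[-2.2,-1.2,-0.12,0,0,0,1],[-2.0,-1.1,0,0,0,0,1]]}}

```text
clock: 1.52
tool_pos: [0.5248, 0.2225, 0.2503]
tcp_rot: [0.226, 0.974, -0.0, -0.0]
force: [1.1, 0.4, -0.3]
grip_width: 0.0856
grip_force: 0.0
```

Call:
{"name": "step_arm", "arguments": {"rows": [[0,0,0,0,0,6,1],[0,0,0,0,0,6,1],[0,0,0,0,0,6,1],[0,0,0,0,0,6,1],[0,0,0,0,0,6,1],[0,0,0,0,0,6,1],[0,0,0,0,0,6,1],[0,0,0,0,0,6,1],[0,0,0,0,0,6,1],[0,0,0,0,0,6,1],[0,0,0,0,0,6,1],[0,0,0,0,0,6,1],[0,0,0,0,0,1.6,1],[0,0,0,0,0,0,1]]}}

```text
clock: 2.68
tool_pos: [0.5238, 0.2241, 0.25]
tcp_rot: [0.765, 0.644, -0.0, -0.0]
force: [-0.5, 0.3, -0.0]
grip_width: 0.0857
grip_force: 0.0
```

```bash
python3 - <<'E'
from h import *
from station import r
o=r.get_obs();print(o["clock"],o["tool_pos"],o["joints"],delta(o,[.5243,.2242,.25],-9.7))
for n in("side","top"):
    c=r.capture(n); pickle.dump(c,open(f"{n}1.pkl","wb")); 
    cv2.imwrite(f"pics/{n}1.png",c["color"][:,:,::-1])
s=cv2.imread("pics/side1.png")[80:230,240:440];t=cv2.imread("pics/top1.png")[120:230,200:347]
cv2.imwrite("pics/c1.png",np.vstack([cv2.resize(s,(400,300)),cv2.resize(t,(400,300))]))
E
```

```text
2.6833 [0.52377151 0.2241169  0.25003996] [-0.38221732  0.30939075 -0.08515914  1.74581959  0.02923919  1.08856247
 -0.64721902] (array([0.02, 0.05, 0.  ]), array([-0.04,  0.03, -0.06]))
```

View pics/c1.png

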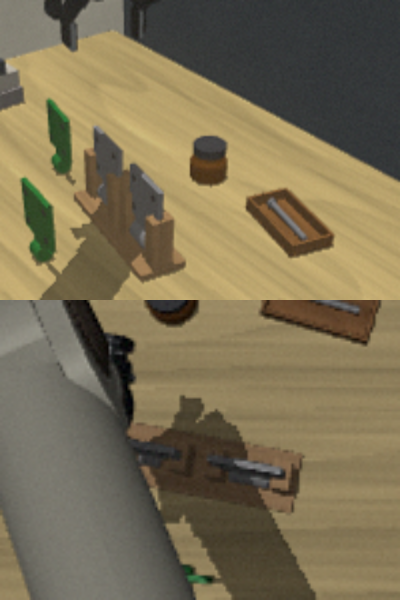

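```bash
python3 - <<'E'
from h import *
s,t=S("side1.pkl"),S("top1.pkl")
for P in([.5238,.2241,.25],[.5238,.2241,.125],[.5238,.2241,.03]):print(proj(s,P),proj(t,P))
f=lambda a:cv2.resize(cv2.cvtColor(a,cv2.COLOR_RGB2BGR),(400,500),interpolation=cv2.INTER_CUBIC)
cv2.imwrite("pics/c2.png",np.hstack([f(s["color"][60:185,240:340]),f(t["color"][105:230,200:300])]))
E
```

```text
(np.float64(292.69524035987246), np.float64(105.73327713808753)) (np.float64(242.7688089082061), np.float64(166.65473259558885))
(np.float64(293.7158806998063), np.float64(148.20336829225454)) (np.float64(250.38115386459378), np.float64(172.60578053007094))
(np.float64(294.39376803597634), np.float64(176.41108832148964)) (np.float64(255.23782542226553), np.float64(176.402545575182))
```

View pics/c2.png

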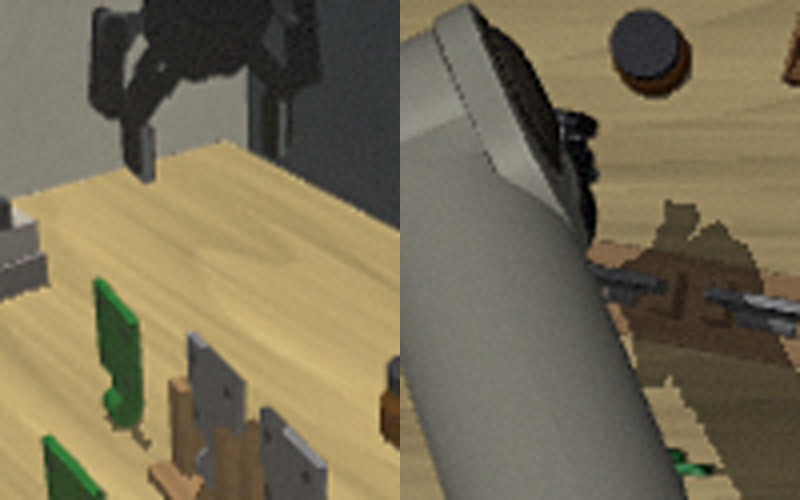

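Side: the open fingers sit at (275,104) and (307,98), centred over the short leaf at (293,150). That matches the TCP projection. Top: the arm hides the short leaf, and the long leaf is at (291,182). Now I descend and grip.

Call:
{"name": "step_arm", "arguments": {"rows": [[0,0.05,1.5,0,0,0,1],[0,0,1.7,0,0,0,1],[0,0,1.7,0,0,0,1],[0,0,1.7,0,0,0,1],[0,0,1.7,0,0,0,1],[0,0,1.5,0,0,0,1],[0,0,1.5,0,0,0,1],[0,0,1.5,0,0,0,1],[0,0,1.2,0,0,0,1],[0,0,1.2,0,0,0,1],[0,0,1.2,0,0,0,1],[0,0,0,0,0,0,1],[0,0,0,0,0,0,0.35],[0,0,0,0,0,0,0.35],[0,0,0,0,0,0,0.35],[0,0,0,0,0,0,0.35],[0,0,0,0,0,0,0.35]]}}

```text
clock: 4.2
tool_pos: [0.5251, 0.2243, 0.0872]
tcp_rot: [0.764, 0.645, 0.001, 0.0]
force: [-0.5, 0.1, -0.9]
grip_width: 0.0302
grip_force: 0.0
```

```bash
python3 - <<'E'
from h import *
from station import r
o=r.get_obs();print(o["clock"],o["tool_pos"],o["force"],o["grip_width"])
s=r.capture("side")
f=lambda a,w,h:cv2.resize(cv2.cvtColor(a,cv2.COLOR_RGB2BGR),(w,h),interpolation=cv2.INTER_CUBIC)
cv2.imwrite("pics/c3.png",f(s["color"][110:210,255:355],600,600))
E
```

```text
4.2 [0.52512555 0.22432538 0.08720381] [-0.48920245  0.09755143 -0.87353595] 0.030218821570329242
```

View pics/c3.png

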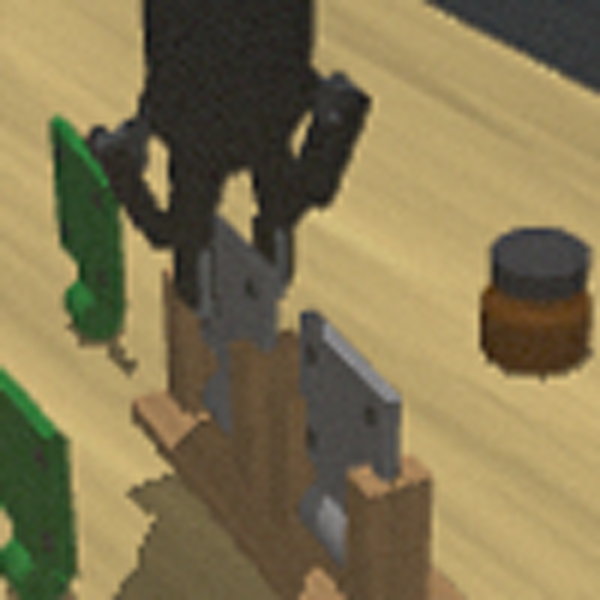

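The picture shows the half-closed fingers straddling the short leaf at about (295,157), with the plate between the pads. Now I close on it.

Call:
{"name": "step_arm", "arguments": {"rows": [[0,0,0,0,0,0,0],[0,0,0,0,0,0,0],[0,0,0,0,0,0,0],[0,0,0,0,0,0,0],[0,0,0,0,0,0,0],[0,0,0,0,0,0,0]]}}

```text
clock: 4.75
tool_pos: [0.5245, 0.2242, 0.0868]
tcp_rot: [0.764, 0.645, -0.0, -0.0]
force: [-3.0, -0.7, 5.4]
grip_width: 0.0075
grip_force: 58.9
```

Call:
{"name": "step_arm", "arguments": {"rows": [[0,0,-0.4,0,0,0,0],[0,0,-0.5,0,0,0,0],[0,0,-0.6,0,0,0,0],[0,0,-0.6,0,0,0,0],[0,0,-0.6,0,0,0,0],[0,0,-0.6,0,0,0,0],[0,0,-0.8,0,0,0,0],[0,0,-1.0,0,0,0,0],[0,0,-1.0,0,0,0,0],[0,0,-1.2,0,0,0,0],[0,0,-1.2,0,0,0,0],[0,0,-1.2,0,0,0,0],[0,0,-1.2,0,0,0,0],[0,0,-1.2,0,0,0,0],[0,0,-1.2,0,0,0,0],[0,0,-1.2,0,0,0,0],[0,0,-1.0,0,0,0,0],[0,0,-0.6,0,0,0,0],[0,0,0,0,0,0,0]]}}

```text
clock: 6.33
tool_pos: [0.5256, 0.2245, 0.2493]
tcp_rot: [0.764, 0.645, 0.001, 0.0]
force: [0.8, -0.1, -4.6]
grip_width: 0.0071
grip_force: 58.6
```

```bash
python3 - <<'E'
from h import *
from station import r
o=r.get_obs();print(o["clock"],o["tool_pos"],o["force"],o["grip_width"],delta(o,[.458,-.186,.25],5.3))
E
```

```text
6.3333 [0.5255603  0.22453386 0.24934864] [ 0.76481016 -0.09228633 -4.61941308] 0.007081054967468264 (array([-41.6 ,   0.27,  -0.13]), array([  0.15,  -0.08, -15.01]))
```

Call:
{"name": "step_arm", "arguments": {"rows": [[-1.0,0,0,0,0,0,0],[-2.0,0,0,0,0,0,0],[-2.4,0,0,0,0,0,0],[-2.4,0,0,0,0,0,0],[-2.4,0,0,0,0,0,0],[-2.4,0,0,0,0,0,0],[-2.4,0,0,0,0,0,0],[-2.4,0,0,0,0,0,0],[-2.4,0,0,0,0,0,0],[-2.4,0,0,0,0,0,0],[-2.4,0,0,0,0,0,0],[-2.4,0,0,0,0,0,0],[-2.4,0,0,0,0,0,0],[-2.4,0,0,0,0,0,0],[-2.4,0,0,0,0,0,0],[-2.4,0,0,0,0,0,0],[-2.4,0,0,0,0,0,0],[-2.0,0,0,0,0,0,0],[-1.5,0.15,0,0,0,0,0],[-1.1,0.12,0,0,0,0,0]]}}

```text
clock: 8.0
tool_pos: [0.4519, -0.2084, 0.2467]
tcp_rot: [0.765, 0.644, -0.001, -0.001]
force: [0.0, 0.4, -5.6]
grip_width: 0.0072
grip_force: 58.5
```

Call:
{"name": "step_arm", "arguments": {"rows": [[0,0,0,0,0,-3,0],[0,0,0,0,0,-4,0],[0,0,0,0,0,-4,0],[0,0,0,0,0,-3,0],[0,0,0,0,0,-1,0],[0,0,0,0,0,0,0],[0,0,0,0,0,0,0]]}}

```text
clock: 8.58
tool_pos: [0.4534, -0.206, 0.2471]
tcp_rot: [0.674, 0.739, -0.0, -0.0]
force: [-0.5, -0.1, -4.7]
grip_width: 0.0076
grip_force: 58.5
```

```bash
python3 - <<'E'
from h import *
from station import r
o=r.get_obs();print(o["clock"],o["tool_pos"],o["joints"],o["force"],o["grip_width"],delta(o,[.458,-.186,.25],5.3))
for n in("side","top"):
    c=r.capture(n); pickle.dump(c,open(f"{n}2.pkl","wb"))
s,t=S("side2.pkl"),S("top2.pkl")
print("expected axis proj",proj(s,[.458,-.186,.06]),proj(t,[.458,-.186,.06]),proj(s,o["tool_pos"]-[0,0,.057]))
f=lambda a:cv2.resize(cv2.cvtColor(a,cv2.COLOR_RGB2BGR),(400,600),interpolation=cv2.INTER_CUBIC)
cv2.imwrite("pics/c4.png",np.hstack([f(s["color"][150:300,340:440]),f(t["color"][120:240,340:420])]))
E
```

```text
8.5833 [ 0.45340187 -0.20595878  0.247131  ] [ 0.21350674  0.18049247  0.17899613  1.92371562 -0.03714347  1.0413334
  0.49941257] [-0.51798486 -0.0670616  -4.71488166] 0.007561620431747449 (array([ 1.95,  0.64, -0.29]), array([-0.04, -0.03, -0.09]))
expected axis proj (np.float64(381.3674389218216), np.float64(261.2135554417147)) (np.float64(388.90483706619284), np.float64(198.83029690546346)) (np.float64(396.2949354647954), np.float64(220.8906724960953))
```

View pics/c4.png

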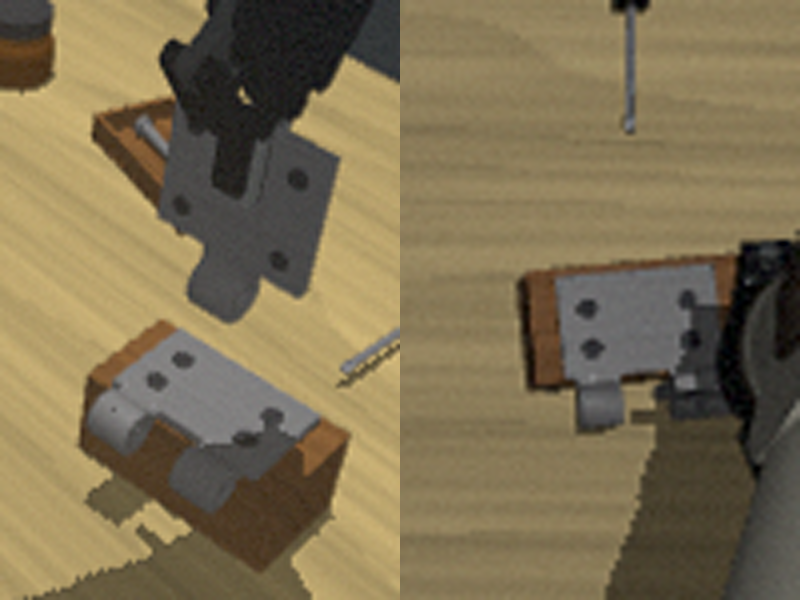

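Side: the held leaf's knuckle is at about (396,222), where the kinematics predict it. The jamb knuckles are at (370,255) and (391,269), with the gap near (381,262). I overshot 2 cm to -y, so I'll correct that and drop to just above the gap.

Call:
{"name": "step_arm", "arguments": {"rows": [[0.6,0.2,0,0,0,-0.1,0],[0.8,0.25,0,0,0,0,0],[0.65,0.2,0,0,0,0,0],[0,0,1.0,0,0,0,0],[0,0,1.5,0,0,0,0],[0,0,1.5,0,0,0,0],[0,0,1.5,0,0,0,0],[0,0,1.5,0,0,0,0],[0,0,1.2,0,0,0,0],[0,0,0.8,0,0,0,0],[0,0,0.4,0,0,0,0],[0,0,0,0,0,0,0],[0,0,0,0,0,0,0],[0,0,0,0,0,0,0]]}}

```text
clock: 9.85
tool_pos: [0.459, -0.1853, 0.1542]
tcp_rot: [0.673, 0.74, 0.0, 0.001]
force: [0.7, -0.2, -5.6]
grip_width: 0.0072
grip_force: 58.4
```

```bash
python3 - <<'E'
from h import *
from station import r
o=r.get_obs();print(o["clock"],o["tool_pos"],o["force"],delta(o,[.458,-.185,.117],5.3))
for n in("side","top"):
    c=r.capture(n); pickle.dump(c,open(f"{n}3.pkl","wb"))
s,t=S("side3.pkl"),S("top3.pkl");s2=S("side2.pkl")
f=lambda a:cv2.resize(cv2.cvtColor(a,cv2.COLOR_RGB2BGR),(400,600),interpolation=cv2.INTER_CUBIC)
cv2.imwrite("pics/c5.png",np.hstack([f(s["color"][200:290,355:415]),f(s2["color"][200:290,355:415])]))
E
```

```text
9.85 [ 0.4589735  -0.18532632  0.15418742] [ 0.70112862 -0.16195097 -5.56155523] (array([ 0.04, -0.1 ,  3.72]), array([0.08, 0.03, 0.09]))
```

View pics/c5.png

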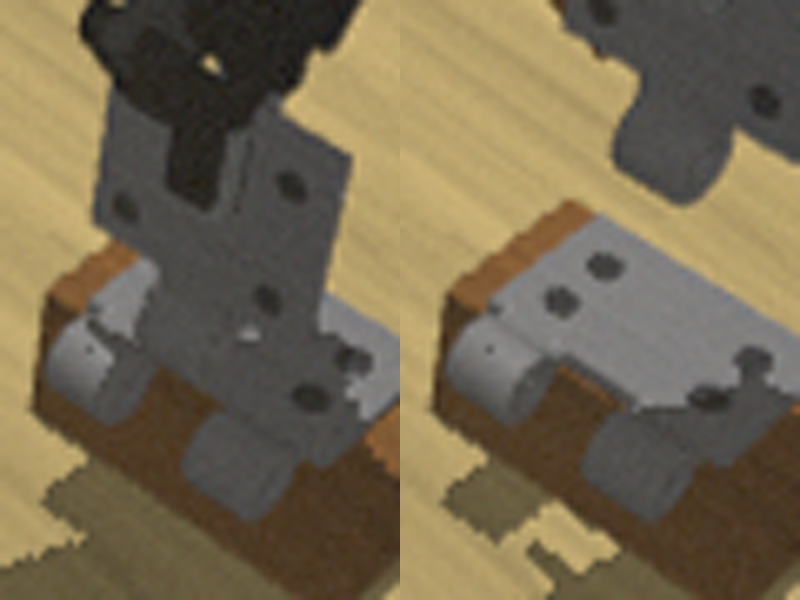

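```bash
python3 - <<'E'
from h import *
np.set_printoptions(precision=1,suppress=True)
s2=S("side2.pkl");t0=S("top0.pkl")
def cyl(c,O,psi,ys,org,sc,off=0,rad=.014):
    a=np.radians(psi);Y=np.array([-np.sin(a),np.cos(a),0]);X=np.array([np.cos(a),np.sin(a),0])
    for y in ys:
        th=np.linspace(0,2*np.pi,73);P=np.asarray(O)+y*Y+rad*(np.cos(th)[:,None]*X+np.sin(th)[:,None]*np.array([0,0,1]))
        u=(np.c_[proj(c,P)]-org)*sc+[off,0]
        print(" y",y,"L",u[u[:,0].argmin()],"R",u[u[:,0].argmax()],"T",u[u[:,1].argmin()],"B",u[u[:,1].argmax()])
print("jamb in c5 right panel");cyl(s2,[.458,-.185,.06],5.3,(-.041,-.015,.015,.041),[355,200],6.667,400)
print("leaf in c4 left");cyl(s2,[.4534,-.206,.190],5.2,(-.012,.012),[340,150],4)
print("leaf in c5 right");cyl(s2,[.4534,-.206,.190],5.2,(-.012,.012),[355,200],6.667,400)
m=cv2.cvtColor(s2["color"],cv2.COLOR_RGB2BGR)
k=lambda x0,x1,y0,y1:cv2.resize(m[y0:y1,x0:x1],None,fx=10,fy=10,interpolation=cv2.INTER_CUBIC)
cv2.imwrite("pics/c6.png",np.hstack([k(358,402,240,285)[:450],np.pad(k(384,414,195,235),((0,50),(0,0),(0,0)))]))
print("c6: panel1 org 358,240 x10; panel2 org 384,195 x10 off 440")
cyl(s2,[.458,-.185,.06],5.3,(-.041,-.015,.015,.041),[358,240],10);cyl(s2,[.4534,-.206,.190],5.2,(-.012,.012),[384,195],10,440)
E
```

```text
jamb in c5 right panel
 y -0.041 L [649.6 508.8] R [705.3 447.7] T [698.9 439.8] B [655.1 516.2]
 y -0.015 L [582.9 459.8] R [638.5 402.6] T [631.5 394.3] B [588.9 469.6]
 y 0.015 L [508.9 407.8] R [564.5 354.7] T [556.8 343.9] B [517.2 417.9]
 y 0.041 L [447.4 364.5] R [502.8 313.1] T [494.6 302. ] B [456.1 374.9]
leaf in c4 left
 y -0.012 L [227.5 315.4] R [264.6 277.6] T [259.5 269.8] B [233.1 322.6]
 y 0.012 L [185.9 288.4] R [223.  253.3] T [217.4 245.4] B [192.  297.4]
leaf in c5 right
 y -0.012 L [679.2 192.4] R [741.  129.3] T [732.4 116.4] B [688.5 204.3]
 y 0.012 L [609.9 147.3] R [671.6  88.8] T [662.3  75.7] B [619.9 162.3]
c6: panel1 org 358,240 x10; panel2 org 384,195 x10 off 440
 y -0.041 L [344.4 363.2] R [427.9 271.6] T [418.3 259.6] B [352.6 374.3]
 y -0.015 L [244.3 289.6] R [327.7 203.9] T [317.2 191.4] B [253.3 304.3]
 y 0.015 L [133.4 211.6] R [216.7 132.1] T [205.2 115.9] B [145.7 226.8]
 y 0.041 L [ 41.  146.7] R [124.3  69.6] T [112.  53.] B [ 54.2 162.3]
 y -0.012 L [568.8 338.6] R [661.5 243.9] T [648.6 224.6] B [582.8 356.4]
 y 0.012 L [464.9 271. ] R [557.4 183.3] T [543.4 163.5] B [479.9 293.5]
```

View pics/c6.png

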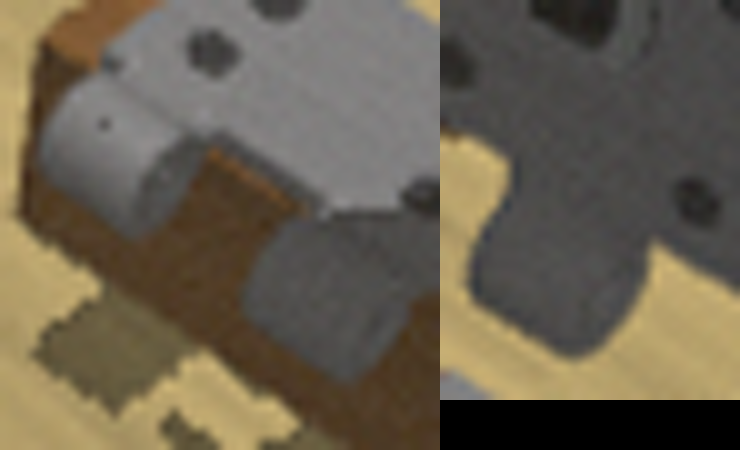

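In the side close-up the jamb knuckles and the held knuckle sit about 1 px left of their predictions by the same amount. The relative alignment is therefore within about 1 mm (jamb gap between (371.5,263) and (382,269), leaf knuckle bottom (398,230)). Now I lower gently.

Call:
{"name": "step_arm", "arguments": {"rows": [[0.04,-0.15,0,0,0,0.1,0],[0,0,0.3,0,0,0,0],[0,0,0.3,0,0,0,0],[0,0,0.3,0,0,0,0],[0,0,0.3,0,0,0,0],[0,0,0.3,0,0,0,0],[0,0,0.2,0,0,0,0],[0,0,0.2,0,0,0,0],[0,0,0,0,0,0,0],[0,0,0,0,0,0,0]]}}

```text
clock: 10.78
tool_pos: [0.4567, -0.1848, 0.1343]
tcp_rot: [0.674, 0.739, -0.0, -0.0]
force: [1.0, 0.1, -5.8]
grip_width: 0.0073
grip_force: 58.5
```

Call:
{"name": "step_arm", "arguments": {"rows": [[0,0.05,0.2,0,0,0,0],[0,0,0.2,0,0,0,0],[0,0,0.2,0,0,0,0],[0,0,0.2,0,0,0,0],[0,0,0.2,0,0,0,0],[0,0,0.2,0,0,0,0],[0,0,0.2,0,0,0,0],[0,0,0.2,0,0,0,0],[0,0,0.1,0,0,0,0],[0,0,0,0,0,0,0],[0,0,0,0,0,0,0],[0,0,0,0,0,0,0]]}}

```text
clock: 11.78
tool_pos: [0.4574, -0.1848, 0.1176]
tcp_rot: [0.674, 0.739, 0.0, 0.0]
force: [0.5, 1.2, -4.3]
grip_width: 0.0073
grip_force: 58.5
```

```bash
python3 - <<'E'
from h import *
from station import r
P=[]
for i in range(6):
    s=r.capture("side");o=r.get_obs();P.append(np.r_[o["tool_pos"],o["force"]])
print(o["clock"],np.mean(P,0).round(4),np.std(P,0).round(4),o["moment"],delta(o,[.4575,-.185,.1167],5.3))
t=r.capture("top")
for n,c in(("side4",s),("top4",t)):pickle.dump(c,open(n+".pkl","wb"))
m=cv2.cvtColor(s["color"],cv2.COLOR_RGB2BGR);m=cv2.convertScaleAbs(m,alpha=1.8,beta=0)
cv2.imwrite("pics/c7.png",cv2.resize(m[225:285,350:420],(700,600),interpolation=cv2.INTER_CUBIC))
O=o["tool_pos"]-[0,0,.0568]
for a in(5.3,):
    Y=np.array([-np.sin(np.radians(a)),np.cos(np.radians(a)),0])
    for y in(-.041,-.015,-.012,.012,.015,.041):print(y,[((np.array(proj(s,O+y*Y+[dx,0,dz]))-[350,225])*10+4.5).round() for dx,dz in((-.014,0),(0,-.014),(-.0099,-.0099))])
E
```

```text
12.0833 [ 0.4574 -0.1848  0.1176  0.2101  0.2727 -4.6845] [0.     0.     0.     0.4864 0.641  0.3401] [-0.03513721 -0.01221151 -0.0247302 ] (array([-0.02,  0.02,  0.08]), array([ 0.01,  0.  , -0.01]))
-0.041 [array([423., 502.]), array([458., 515.]), array([429., 524.])]
-0.015 [array([323., 432.]), array([360., 446.]), array([330., 454.])]
-0.012 [array([311., 424.]), array([348., 438.]), array([319., 447.])]
0.012 [array([222., 362.]), array([261., 377.]), array([231., 385.])]
0.015 [array([212., 354.]), array([250., 369.]), array([220., 377.])]
0.041 [array([119., 289.]), array([159., 305.]), array([128., 312.])]
```

View pics/c7.png

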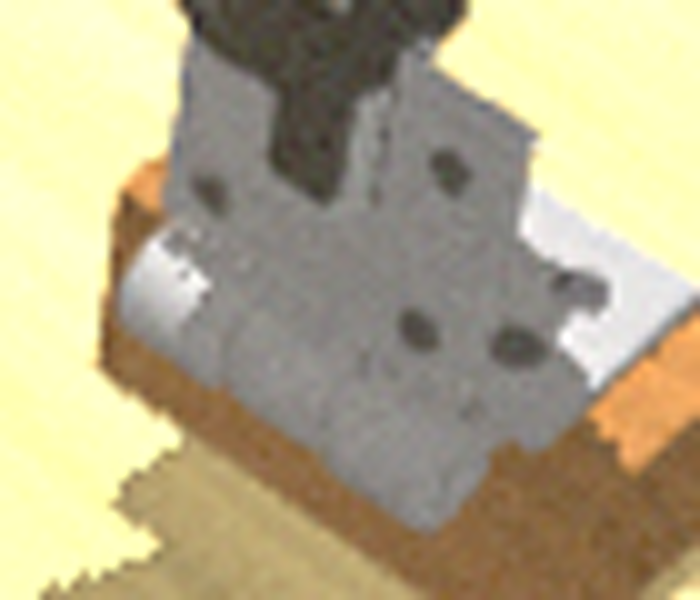

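```bash
python3 - <<'E'
from h import *
def edge(c):
    sat=cv2.cvtColor(c["color"],cv2.COLOR_RGB2HSV)[...,1].astype(float)
    # crop-frame line: sample normals to line from (364,257.8) to (392.5,277.6)
    A=np.array([364.,257.3]);B=np.array([392.5,277.4]);d=(B-A)/np.linalg.norm(B-A);n=np.array([-d[1],d[0]])
    out=[]
    for k in np.arange(0,np.linalg.norm(B-A),1.5):
        q=np.arange(-3.5,5,.25);P=A+d*k+q[:,None]*n
        v=cv2.remap(sat.astype(np.float32),P[:,0].astype(np.float32)[:,None],P[:,1].astype(np.float32)[:,None],cv2.INTER_LINEAR).ravel()
        i=np.nonzero(v>65)[0]; j=next((a for a in i if (v[a:a+4]>65).all()),None)
        out.append((round(float((A+d*k)[0]),1),None if j is None else float(q[j]),))
    return out
a,b=edge(S("side4.pkl")),edge(S("side2.pkl"))
for x,y in zip(a,b):print(x,y[1])
E
```

```text
(364.0, 1.25) 1.25
(365.2, 1.25) 1.25
(366.5, 1.25) 1.25
(367.7, 1.25) 1.0
(368.9, 1.25) 1.25
(370.1, 1.25) 1.25
(371.4, 1.0) 1.0
(372.6, 0.25) -1.75
(373.8, 0.5) -3.5
(375.0, 0.75) -3.5
(376.3, 0.75) -3.5
(377.5, 0.5) -3.5
(378.7, 0.5) -3.5
(379.9, 0.5) -3.5
(381.2, 0.25) -1.25
(382.4, 0.75) 0.75
(383.6, 1.25) 1.25
(384.8, 1.25) 1.25
(386.1, 1.25) 1.25
(387.3, 1.0) 1.0
(388.5, 1.0) 1.25
(389.7, 1.0) 1.0
(391.0, 1.25) 1.0
(392.2, 0.75) 0.75
```

```bash
python3 - <<'E'
from h import *
s=S("side4.pkl");d=np.array([28.5,20.1]);d/=np.linalg.norm(d);n=np.array([-d[1],d[0]])
O=np.array([.4475,-.185,.05]);f=lambda P:np.array(proj(s,P))
for e in np.eye(3)*.001: v=f(O+e)-f(O);print(e,"normal px/mm",v@n,"along",v@d)
# x of jamb plate/knuckle from top: leaf and jamb in current top view
t=S("top4.pkl");m=grey(t,(360,165,415,210),60,25)
for i,row in enumerate(m): print(i+165,''.join('.#'[k] for k in row))
E
```

```text
[0.001 0.    0.   ] normal px/mm -0.36442883286655414 along 0.14267918531711685
[0.    0.001 0.   ] normal px/mm -0.033840134237600406 along -0.4368841473007876
[0.    0.    0.001] normal px/mm -0.2918689957890536 along -0.13700924846031237
165 .............................................#.########
166 ................................................#######
167 ..........................................#....########
168 ...............................................########
169 .........................................#.....########
170 ........................................#.#..##########
171 .........................................#...##########
172 .............................................##########
173 ..................................###....#...##########
174 .....................###########..##.......############
175 ...........#########################......#############
176 ...........####################...#......#.############
177 ...........####################.......#...#############
178 ...........####################...........#############
179 ...........####
[... 1140 characters left out ...]
###########....#########################
199 ...............############...#########################
200 ...............#####.##..##...#########################
201 ...............#############..#########################
202 ...............#############..#########################
203 ................#############.#########################
204 ................#########....##########################
205 ................###..........##########################
206 .............................##########################
207 .............................##########################
208 .............................##########################
209 ..............................#########################
```

The silhouette test shows the leaf's knuckle 0.65 px inside the jamb's line. I'll lower 0.9 mm and move 1 mm toward -x.

Call:
{"name": "step_arm", "arguments": {"rows": [[0,-0.1,0.09,0,0,0,0],[0,0,0,0,0,0,0],[0,0,0,0,0,0,0],[0,0,0,0,0,0,0],[0,0,0,0,0,0,0]]}}

```text
clock: 12.55
tool_pos: [0.4563, -0.1849, 0.1166]
tcp_rot: [0.674, 0.739, 0.0, -0.0]
force: [-0.1, -0.4, -4.9]
grip_width: 0.0072
grip_force: 58.5
```

```bash
python3 - <<'E'
from h import *
from station import r
for i in range(4): s=r.capture("side");o=r.get_obs();print(o["force"].round(2),o["tool_pos"].round(4))
pickle.dump(s,open("side5.pkl","wb"))
sat=cv2.cvtColor(s["color"],cv2.COLOR_RGB2HSV)[...,1].astype(np.float32)
A=np.array([364.,257.3]);B=np.array([392.5,277.4]);d=(B-A)/np.linalg.norm(B-A);n=np.array([-d[1],d[0]]);q=np.arange(-3.5,5,.1)
for k in np.arange(0,34,1.):
    P=(A+d*k+q[:,None]*n).astype(np.float32);v=cv2.remap(sat,P[:,:1].copy(),P[:,1:].copy(),cv2.INTER_LINEAR).ravel()
    j=next((a for a in range(len(q)-10) if (v[a:a+10]>65).all()),None);print(round(P[35,0],1),j and round(q[j],1),end="; ")
g=s["color"].mean(2).astype(np.float32);P=np.array([A+d*k-1.2*n for k in np.arange(5,24,.5)],np.float32)
print("\nalong knuckles",cv2.remap(g,P[:,:1].copy(),P[:,1:].copy(),cv2.INTER_LINEAR).ravel().round().astype(int))
E
```

```text
[ 0.24 -0.34 -4.65] [ 0.4563 -0.1849  0.1166]
[-0.03 -0.19 -4.74] [ 0.4563 -0.1849  0.1166]
[-0.16 -0.4  -5.2 ] [ 0.4563 -0.1849  0.1166]
[-0.03  0.75 -5.14] [ 0.4563 -0.1849  0.1166]
364.0 1.2; 364.8 1.2; 365.6 1.1; 366.5 1.1; 367.3 1.1; 368.1 1.2; 368.9 1.1; 369.7 1.2; 370.5 1.2; 371.4 1.0; 372.2 0.7; 373.0 0.9; 373.8 1.2; 374.6 1.2; 375.4 1.2; 376.3 1.1; 377.1 1.1; 377.9 1.1; 378.7 1.2; 379.5 1.3; 380.3 1.2; 381.2 0.9; 382.0 0.6; 382.8 0.9; 383.6 1.2; 384.4 1.2; 385.2 1.2; 386.1 1.1; 386.9 1.1; 387.7 1.1; 388.5 1.0; 389.3 1.0; 390.2 1.0; 391.0 1.1; 
along knuckles [77 78 79 78 77 75 73 74 75 76 77 76 76 78 77 75 75 77 78 77 76 77 78 78
 78 78 77 77 75 74 73 73 71 71 75 77 77 77]
```

The silhouettes now line up to 0.1 px with clear gaps at both ends. The wrist still reads the leaf's full weight, with no side force.

```bash
python3 -c "
from station import r
print(r.job_done())"
```

```text
the job is handed in; nothing more can be done
None
```

I handed the job in at about 13 s on the robot's clock with the short leaf held upright in the jamb's gap, its knuckle in line with the jamb's to about 0.1 px in the side view and the gripper carrying its full weight; I did not touch anything else, and the verdict was not reported back.

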